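Set a pilled specimen beside its reference under the raking lamp

ROBOT

A 6-joint arm with a two-finger parallel gripper is mounted at the origin on the work surface. World frame = base frame: x ahead of the robot, y to its left, z up, the work surface at z = 0. Lengths are in m, angles in rad, forces in N, time in s.
With the tool pointing down it reaches from about 0.375 to 0.925 m from the base axis. Payload 5.7 kg.
Tool frame: the origin (TCP) lies on the centre line of the jaws, within the pads' length; the fingertips stand ahead of it and the grasp point (between the pads) is the TCP (env.finger_overhang is the z of the fingertips in the tool frame, in m); z points along the fingers, y is the line along which they close (so a half turn about z gives the same grasp; the last joint's range is limited). The gripper opens to 85 mm and grips with 20 to 120 N. Pads are 22 mm wide; open, the fingers measure 114 mm over their backs; the gripper's body (76 mm by 85 mm) begins 54 mm behind the grasp point. The pads swing forward as they close: fully open they stand 13 mm farther back than shut.
Start: joints at [-1.427, 0.359, 1.51, -0, 1.272, -0.115], TCP at [0.154, -0.58, 0.25] pointing down, gripper open.
Joint ranges: [-2.97, 2.97], [-1.01, 2.36], [0.21, 2.38], [-0.96, 4.11], [0.2, 2.71], [-2.98, 2.98]. Speed limits (rad/s): [2.39, 2.39, 3.14, 3.14, 3.14, 3.14].

INTERFACE

Orientations are given as a rotation vector (axis times angle).
In Python, from plant import env gives the robot as it stands.
- The arm moves only by the shell command python3 -m inch 'ROWS' [FORCE]. ROWS is JSON, a list of rows, each a list of 7 numbers: the shift along the tool's x, y, z in units of 30 mm (1.0 is 30 mm), then the turn, a rotation vector about the tool's x, y, z in units of 5 degrees (1.0 is 5 degrees), then the opening, from -1 (shut) to 1 (fully open), so that 0 is half open. In form: [[tx, ty, tz, rx, ry, rz, fingers], ...]. A call has 1 to 12 rows; each row is the pose to reach, as a shift and turn from the pose commanded when the call began, along the tool's axes at that moment; what a row does not reach only later rows make up. A row lasts 1/8 s, in which the tool goes at most 62.5 mm and 10.7 degrees, less where a joint would pass 70% of its speed; a pose out of reach is approached as far as the arm can. A call with a gripper value outside its range is refused whole. The fingers move at their own pace and stop on an object; FORCE is the grip in N (left out, the last holds). Time passes only in rows, so rows that repeat a pose let the fingers close. It gives the time, the measured TCP pose, the force, the opening and the grip force at its end, in the units of the state.
- env.observe(): the state, without advancing time (a new reading comes with each control period).
- env.camera(name): name is "side" or "top" or "wrist"; returns a dict with "color" (384x512x3 uint8, red, green, blue), "fovy" (degrees; the focal length in pixels is half the picture's height over the tangent of half this angle, whatever the lens; pixels are square), "cx", "cy" (the principal point, pixels), "rvec" (rotation vector, rad) and "tvec" (3), from world to camera coordinates, as OpenCV has them. Camera axes: x right, y down, z forward; pixel columns grow to the right and rows downward; lengths in m; the calibration is good to about 2 mm. A picture is of the moment at which its call begins. There is no depth.
- env.finish_job(): hands the job in; it is judged then, once.
The state is a dict: "t": time; "q": joint angles; "joint_vel": joint speeds; "joint_efforts": joint torques, N m; "position": TCP position; "ee_rot": TCP orientation; "ft_force": force on the tool from outside, world axes, zero at the start; "wrist_torque": the same for the moment, N m; "grip_width": finger opening in m; "grasp_force": force on a finger pad.
Only numpy, scipy, OpenCV 4.12 (cv2) and the standard library are available. Lean on these libraries where they do the work, as an engineer would, in place of code of your own. Each camera call takes 0.05 s, during which the arm holds its last target. There are 200 camera calls.

TASK

Get the grading stand ready: with the fingertips, push the skewed specimen board back until its far edge lies flush against the fence, and slide it along the fence until its left edge closes up to the right edge of the reference board, without shifting the reference. Press the raised end of the rocker on the lamp bar down to switch the lamp on. Push the boards by their edges only, never touching the fabric or lifting a board, and leave everything else where it stands.

Things in the scene. Friction and masses are not known exactly. Their poses are not given: they have to be found in the camera images.
- stand: Grading stand, fixed: a flat grey base 340 mm (its x) by 660 mm (its y), its top 12 mm above the bench, with a back fence and a lamp bar. Origin: centre of its underside, at bench height; x points away from the robot to the fence, y to the left, z up
- fence (a point): Middle of the fence's front face (the side that faces the robot), 22 mm above the bench. Straight aluminium bar along the back of the stand, 20 mm high above the base; front face at x = +130 mm of the stand, from y = -235 to +325 mm. Axes as the stand's
- lamp (a point): Centre of the top of the lamp bar, 57 mm above the bench: aluminium bar 320 mm long (along the stand's x), 44 mm wide, at the stand's right-hand end (stand x = -160 to +160 mm, y = -327 to -283 mm). Axes as the stand's
- specimen: Mounted specimen: loose plywood board 110 mm (its x) by 140 mm (its y), 12 mm thick, about 0.3 kg, lying flat and askew on the stand between the fence and the robot, on the lamp's side of the reference board. Origin: centre of its underside; x points to its far long edge (the one that turns to the fence), y to its left edge (the one that turns to the reference board)
- specimen_face: Pilled blue fabric glued on top of the specimen board, 90 by 120 mm, 1.5 mm thick, leaving a bare wood rim 10 mm wide all round; moves with the board. Not to be touched. Origin: centre of its underside, 12 mm above the board's underside
- specimen_far_left (a point): Corner of the specimen board at its far (+x) edge and left (+y) edge, at half the board's thickness
- specimen_far_right (a point): Corner of the specimen board at its far (+x) edge and right (-y) edge, at half the board's thickness
- specimen_near_left (a point): Corner of the specimen board at its near (-x) edge and left (+y) edge, at half the board's thickness
- reference: Reference board: same size and make as the specimen board (110 mm by 140 mm by 12 mm, smooth fabric on top), steel-backed, 0.8 kg, loose, lying square with its far long edge already against the fence in the left half of the stand. Origin: centre of its underside; x to the fence, y to the left; its right edge, where the specimen belongs, is at y = -70 mm
- reference_face: Smooth blue fabric on top of the reference board, 90 by 120 mm, 1.5 mm thick. Not to be touched. Origin: centre of its underside
- lamp_switch (a joint): The lamp's rocker switch, black, 40 by 24 mm, let into the top of the lamp bar with its pivot at x = -40 mm, y = -305 mm in the stand's frame. 0 rad: off, its end nearer the robot raised; 0.4 rad: on, that end fully down (it goes down about 6 mm). It takes 1 to 3 N at the fingertip and stays where it is left
- switch_press (a point): Point on the rocker's upper face where it is pressed, 15 mm from the pivot towards the robot; about 70 mm above the bench when off; moves with the rocker
- pick_glass: Bystander: folding magnifier of dark steel, 42 mm square, 52 mm high, standing on the stand in front of the reference. Origin: centre of its underside
- weight: Bystander: cylindrical steel weight with a knob, 36 mm diameter, 60 mm high, standing on the near part of the stand. Origin: centre of its underside
- sample_cutter: Bystander: round sample cutter, 130 mm diameter, 78 mm high, on the bench to the left of the stand. Origin: centre of its underside
- tube_a: Bystander: grey plastic tube standing on end on the bench, 32 mm diameter, 140 mm high, to the left. Origin: centre of its underside
- tube_b: Bystander: second grey plastic tube, the same, next to the first. Origin: centre of its underside
- brush: Bystander: lint brush lying on the bench to the right of the lamp, lying along its x. Origin: its underside
- dish: Bystander: flat glass dish, 90 mm diameter, 18 mm high, on the bench to the right. Origin: centre of its underside
Mind the look-alikes: they are no part of the job. What is shaped like the specimen but black or purple is not meant.

How it is judged:
By the outcome, as a careful person would: the job done as asked, in the order asked, and still so for the second after the job is handed in, with the robot touching nothing.
It also fails if it takes over 72 s, if anything falls off the work surface, if the arm or the gripper's body presses on something with over 40 N, if the wrist force passes 120 N, or if a joint passes its speed limit or range.

## Working session

There is one attempt and no reset: what is moved stays moved. The work goes in short steps, Python scripts to look and compute and a shell command to move; the robot and the scene stay as the last step left them, time stands still between calls to the robot, and variables do not carry over. Pictures are saved under pics/ and viewed, at most 10 in all, crops included, and the job is handed in when it is done.

```bash
mkdir -p pics; ls
cat > h.py <<'E'
import numpy as np, cv2
from scipy.spatial.transform import Rotation as R
from plant import env
def cam(n):
    c=env.camera(n); h=c["color"].shape[0]
    f=h/2/np.tan(np.radians(c["fovy"])/2)
    c["K"]=np.array([[f,0,c["cx"]],[0,f,c["cy"]],[0,0,1]]); return c
def ray(c,uv,z):
    Rm=R.from_rotvec(c["rvec"]).as_matrix(); o=-Rm.T@np.array(c["tvec"])
    uv=np.atleast_2d(uv).astype(float)
    d=(Rm.T@np.linalg.inv(c["K"])@np.c_[uv,np.ones(len(uv))].T).T
    return o+d*((z-o[2])/d[:,2])[:,None]
def proj(c,P):
    return cv2.projectPoints(np.atleast_2d(P).astype(float),np.array(c["rvec"]),np.array(c["tvec"]),c["K"],None)[0][:,0]
def save(c,n,s=1): cv2.imwrite("pics/"+n,cv2.resize(c["color"][:,:,::-1],None,fx=s,fy=s))
E
python3 - <<'E'
from h import *
for n in("top","side"):
    c=cam(n); save(c,n+"0.png",1.5); print(n,c["fovy"],c["cx"],c["cy"],c["rvec"],c["tvec"],{k for k in c})
o=env.observe(); print(o["position"],o["ee_rot"],o["grip_width"],env.finger_overhang)
E
```

```text
pics
top 48.695388517782 263.27601205705145 195.03066722995052 [ 2.16465272 -2.21864192  0.08742811] [-0.03683015  0.49223418  1.68235236] {'tvec', 'color', 'rvec', 'fovy', 'cy', 'cx', 'K'}
side 51.86787494263076 255.07713765851358 193.15751277788874 [ 0.77602955 -2.5776717   1.0916141 ] [0.38334401 0.25114291 1.19833588] {'tvec', 'color', 'rvec', 'fovy', 'cy', 'cx', 'K'}
[ 0.15345489 -0.57942525  0.24952234] [-3.11364608e+00 -4.05166240e-01  6.71731961e-05] 0.08514995815174657 0.019
```

View pics/top0.png

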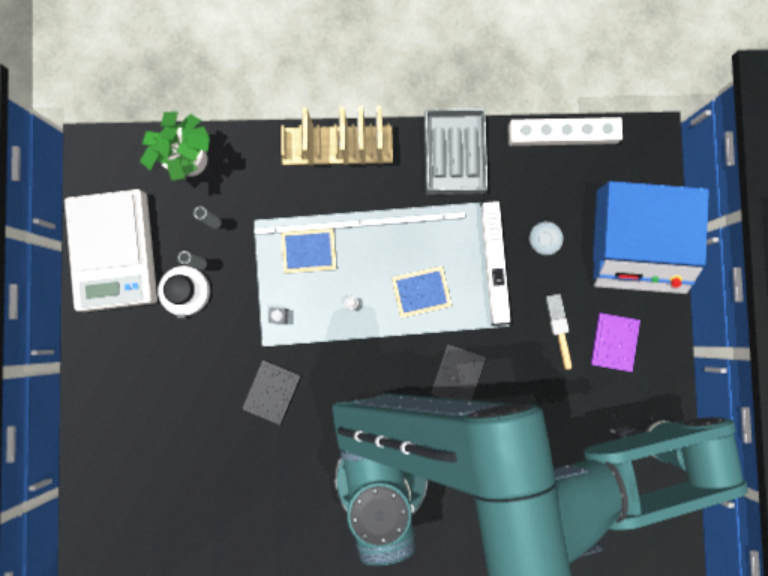

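View pics/side0.png

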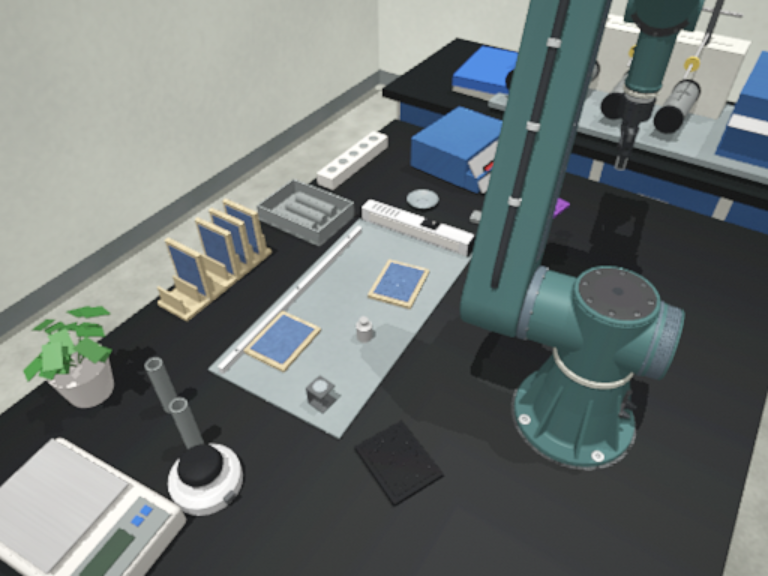

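The pixel positions below are in the 1.5x top view. The boards that could be mistaken for the specimen are:
- Blue board, askew, at (422,292).
- Blue board, square at the fence, at (308,251). This is the reference.
- Black pads at (271,392) and (459,370).
- Purple pad at (616,342).
- Racked blue boards at about (336,140).

By the description, the specimen is the one at (422,292). The rocker is at (498,277), the weight at (352,302) and the magnifier at (280,316).

```bash
cat >> h.py <<'E'
def boards(c):
    """fabric+rim blobs on the stand -> list of (centre px, corner world pts at z=.024)"""
    hsv=cv2.cvtColor(c["color"],cv2.COLOR_RGB2HSV)
    blue=cv2.inRange(hsv,(100,90,40),(125,255,255)); wood=cv2.inRange(hsv,(10,45,110),(32,255,255))
    m=cv2.morphologyEx(blue|wood,cv2.MORPH_CLOSE,np.ones((3,3)))
    out=[]
    for k in cv2.findContours(m,cv2.RETR_EXTERNAL,cv2.CHAIN_APPROX_NONE)[0]:
        if cv2.contourArea(k)<400: continue
        P=ray(c,k[:,0],.024)
        (x,y),(w,h),a=r=cv2.minAreaRect((P[:,:2]*1000).astype(np.float32))
        out.append((k[:,0].mean(0),r,cv2.boxPoints(r)))
    return out
E
python3 - <<'E'
from h import *
c=cam("top")
for p,r,b in boards(c):
    if 150<p[0]<330 and 120<p[1]<230: print(p.round(),np.round(r[0],1),np.round(r[1],1),round(r[2],2),b.round(0).tolist())
hsv=cv2.cvtColor(c["color"],cv2.COLOR_RGB2HSV)
# rough stand corners / fence / rocker
S=np.array([[257,221],[262,346],[509,326],[483,203],[498,204],[498,277],[352,306],[280,322]])/1.5
print(ray(c,S,.012).round(3)[:,:2].tolist()); print("rocker",ray(c,S[5],.065),"lampfar",ray(c,S[3:5],.057).round(3).tolist())
cr=c["color"][125:240,160:350]; cv2.imwrite("pics/crop.png",cv2.resize(cr[:,:,::-1],None,fx=4,fy=4,interpolation=cv2.INTER_CUBIC))
E
```

```text
[281. 194.] [ 492.7 -117.7] [108.6 138.2] 11.78 [[425.0, -61.0], [454.0, -196.0], [560.0, -174.0], [532.0, -39.0]]
[206. 167.] [610.1 180.1] [109.8 140. ] 2.99 [[552.0, 247.0], [559.0, 107.0], [669.0, 113.0], [661.0, 253.0]]
[[0.694, 0.318], [0.358, 0.308], [0.394, -0.352], [0.729, -0.294], [0.725, -0.334], [0.527, -0.327], [0.458, 0.067], [0.42, 0.259]]
rocker [[ 0.52193576 -0.31771257  0.065     ]] lampfar [[0.719, -0.287, 0.057], [0.716, -0.326, 0.057]]
```

View pics/crop.png

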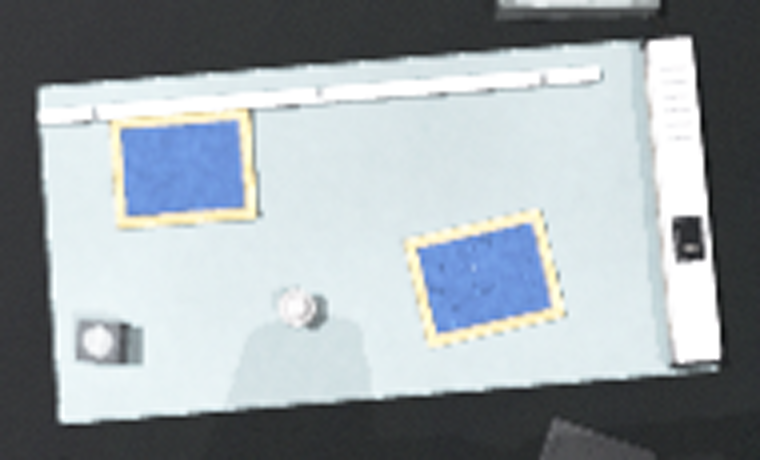

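The crop confirms it: the pilled blue board at crop (485,278) is the specimen, with a bare rim and about 9° of skew. The smooth board at (185,168) is the reference, flush with the fence.

Next is a helper that turns stand-aligned targets into move units.

```bash
cat >> h.py <<'E'
Y=np.radians(2.99); X0,Y0=.5437,-.040   # stand yaw, origin in rotated (u,v) axes
def s2w(x,y):
    u,v=x+X0,y+Y0; return np.array([u*np.cos(Y)-v*np.sin(Y),u*np.sin(Y)+v*np.cos(Y)])
def w2s(p):
    return np.array([p[0]*np.cos(Y)+p[1]*np.sin(Y)-X0,-p[0]*np.sin(Y)+p[1]*np.cos(Y)-Y0])
def to(x,y,z,yaw=0):
    """units for TCP to stand-frame x,y, height z, tool x at yaw (deg) in stand, pointing down"""
    o=env.observe(); R0=R.from_rotvec(o["ee_rot"]); p=np.r_[s2w(x,y),z]
    d=R0.inv().apply(p-o["position"])/.030
    Rt=R.from_euler("z",np.degrees(Y)+yaw,degrees=True)*R.from_rotvec([np.pi,0,0])
    r=np.degrees((R0.inv()*Rt).as_rotvec())/5
    print("stand now",w2s(o["position"]).round(4),"units",d.round(2),r.round(2))
E
python3 - <<'E'
from h import *
for p in [(.492,-.1177),(.532,-.039),(.560,-.174),(.425,-.061),(.454,-.196),(.458,.067)]: print(w2s(p).round(3))
to(-.155,-.108,.25,0); to(-.155,-.108,.07,0)
E
```

```text
[-0.059 -0.103]
[-0.014 -0.027]
[ 0.006 -0.163]
[-0.122 -0.043]
[-0.101 -0.179]
[-0.083  0.083]
stand now [-0.4207 -0.5467] units [ 1.167e+01 -1.250e+01  1.000e-02] [-0.02  0.    2.37]
stand now [-0.4207 -0.5467] units [ 11.67 -12.49   6.01] [-0.02  0.    2.37]
```

```bash
python3 -m inch '[[2,-2.1,0,0,0,0.4,1],[4,-4.2,0,0,0,0.8,1],[6,-6.3,0,0,0,1.2,1],[7.5,-8,0,0,0,1.6,1],[9,-9.6,0,0,0,2,1],[10.3,-11,0,0,0,2.37,1],[11.3,-12,0,0,0,2.37,1],[11.67,-12.5,0,0,0,2.37,1],[11.67,-12.5,1.5,0,0,2.37,1],[11.67,-12.5,3,0,0,2.37,1],[11.67,-12.5,4.5,0,0,2.37,1],[11.67,-12.5,6,0,0,2.37,1]]'
python3 -m inch '[[0,0,0,0,0,0,1]]'
python3 - <<'E'
from h import *
to(-.155,-.108,.04,0); o=env.observe(); print(o["position"],o["ft_force"],env.finger_overhang)
c=cam("side"); q=proj(c,o["position"])[0].astype(int); print(q)
x,y=np.clip(q-[55,45],0,None); cv2.imwrite("pics/s1.png",cv2.resize(c["color"][y:y+90,x:x+110,::-1],None,fx=6,fy=6))
E
```

```text
t: 1.65
position: [0.3963, -0.1278, 0.0692]
ee_rot: [3.14, 0.082, 0.001]
ft_force: [0.3, -0.7, 0.3]
grip_width: 0.0855
grasp_force: 0.0
t: 1.78
position: [0.3935, -0.1266, 0.0681]
ee_rot: [-3.137, -0.082, 0.01]
ft_force: [-0.3, 0.3, -0.3]
grip_width: 0.0854
grasp_force: 0.0
stand now [-0.1573 -0.1069] units [0.08 0.04 0.94] [-0.04  0.07 -0.  ]
[ 0.39353492 -0.12658088  0.06810197] [-0.273223    0.30540797 -0.26420492] 0.019
[290 187]
```

View pics/s1.png

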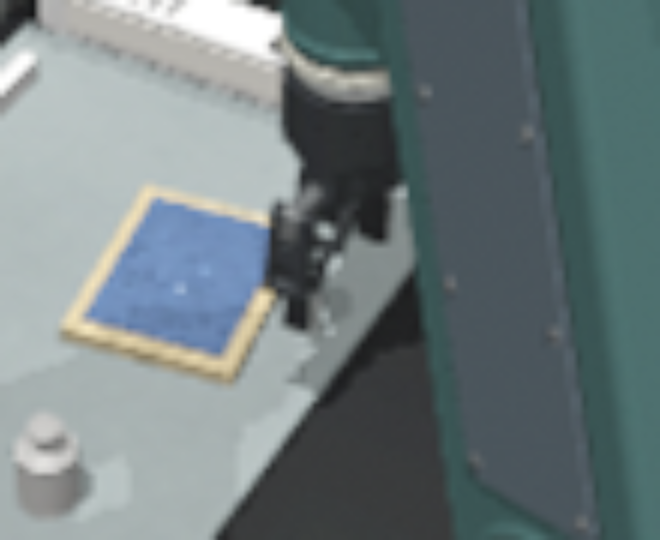

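```bash
python3 - <<'E'
from h import *
c=cam("side"); o=env.observe()
for d in(.0,.006,.013,.019,.025): print(d,proj(c,np.r_[s2w(-.157,-.107+.05),o["position"][2]-d])[0].round(1))
E
python3 -m inch '[[0,0,0.4,0,0,0,1],[0,0,0.7,0,0,0,1],[0,0,0.9,0,0,0,1],[0,0,1.0,0,0,0,1],[0,0,1.0,0,0,0,1]]'
python3 -m inch '[[0,0,0.05,0,0,0,1],[0,0,0.1,0,0,0,1],[0,0,0.1,0,0,0,1]]'
```

```text
0.0 [284.2 195.3]
0.006 [284.2 196.5]
0.013 [284.1 198. ]
0.019 [284.  199.2]
0.025 [283.9 200.4]
t: 2.5
position: [0.3959, -0.1278, 0.0401]
ee_rot: [-3.14, -0.082, 0.001]
ft_force: [0.1, -0.1, -0.2]
grip_width: 0.0853
grasp_force: 0.0
t: 2.88
position: [0.396, -0.1279, 0.0373]
ee_rot: [-3.14, -0.082, 0.0]
ft_force: [-0.2, -0.8, -0.4]
grip_width: 0.0852
grasp_force: 0.0
```

```bash
python3 -m inch '[[0,0,0.07,0,0,0,1],[0,0,0.14,0,0,0,1],[0,0,0.2,0,0,0,1],[0,0,0.2,0,0,0,1]]'
python3 -m inch '[[0,0,0.05,0,0,0,1],[0,0,0.1,0,0,0,1],[0,0,0.1,0,0,0,1]]'
```

```text
t: 3.38
position: [0.3959, -0.1278, 0.0311]
ee_rot: [-3.14, -0.082, 0.0]
ft_force: [-0.3, 0.3, -0.2]
grip_width: 0.0852
grasp_force: 0.0
t: 3.75
position: [0.3959, -0.1278, 0.0282]
ee_rot: [-3.14, -0.082, 0.0]
ft_force: [0.3, 1.3, 0.2]
grip_width: 0.0856
grasp_force: 0.0
```

```bash
python3 -m inch '[[0,0,0.05,0,0,0,1],[0,0,0.1,0,0,0,1],[0,0,0.1,0,0,0,1]]'
python3 -m inch '[[0,0,0.03,0,0,0,1],[0,0,0.06,0,0,0,1],[0,0,0.06,0,0,0,1]]'
python3 - <<'E'
from h import *
to(.130-.110-.011,-.108,.0235,0)
c=cam("side"); q=proj(c,env.observe()["position"])[0].astype(int)
x,y=np.clip(q-[55,45],0,None); cv2.imwrite("pics/s2.png",cv2.resize(c["color"][y:y+90,x:x+110,::-1],None,fx=6,fy=6))
E
```

```text
t: 4.12
position: [0.3959, -0.1278, 0.0252]
ee_rot: [-3.14, -0.082, 0.0]
ft_force: [0.8, 0.3, 0.1]
grip_width: 0.0856
grasp_force: 0.0
t: 4.5
position: [0.3959, -0.1278, 0.0234]
ee_rot: [-3.14, -0.082, 0.0]
ft_force: [-1.1, 0.2, -0.2]
grip_width: 0.0854
grasp_force: 0.0
stand now [-0.155  -0.1083] units [ 5.47 -0.01 -0.  ] [-0.  0. -0.]
```

View pics/s2.png

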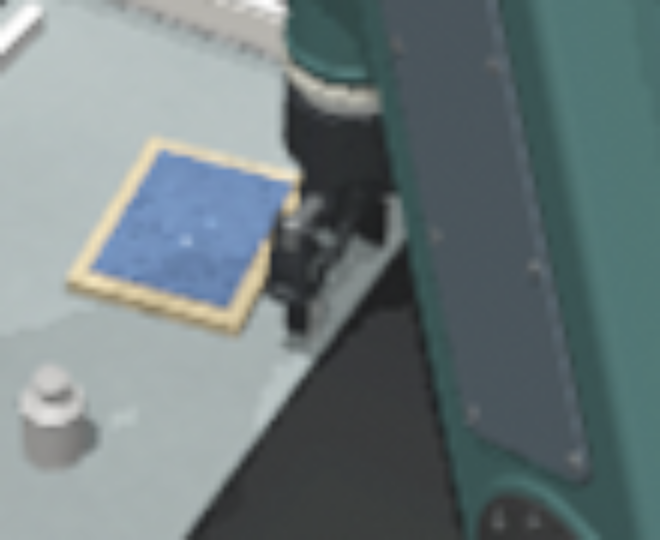

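```bash
python3 -m inch '[[0,0,0.05,0,0,0,1],[0.2,0,0.05,0,0,0,1],[0.5,0,0.05,0,0,0,1],[0.75,0,0.05,0,0,0,1],[1,0,0.05,0,0,0,1],[1.25,0,0.05,0,0,0,1],[1.5,0,0.05,0,0,0,1]]'
python3 - <<'E'
from h import *
c=cam("top")
for p,r,b in boards(c):
    if 150<p[0]<330 and 120<p[1]<230: print(np.round(r[1]),[w2s(q/1000).round(3).tolist() for q in b])
to(.009,-.108,.0215,0)
E
```

```text
t: 5.42
position: [0.441, -0.1252, 0.0219]
ee_rot: [-3.14, -0.082, 0.001]
ft_force: [-2.2, 0.4, 0.8]
grip_width: 0.0855
grasp_force: 0.9
[110. 140.] [[0.02, 0.258], [0.02, 0.118], [0.13, 0.118], [0.13, 0.258]]
stand now [-0.1083 -0.1086] units [ 3.91 -0.02  0.02] [ 0.   -0.01 -0.  ]
```

```bash
python3 -m inch '[[0.3,0,0,0,0,0,1],[0.6,0,0,0,0,0,1],[0.9,0,0,0,0,0,1],[1.2,0,0,0,0,0,1],[1.5,0,0,0,0,0,1],[1.8,0,0,0,0,0,1],[2.1,0,0,0,0,0,1],[2.4,0,0,0,0,0,1],[2.7,0,0,0,0,0,1],[3,0,0,0,0,0,1],[3.2,0,0,0,0,0,1],[3.3,0,0,0,0,0,1]]'
python3 - <<'E'
from h import *
for n in ("top","side"):
  for p,r,b in boards(cam(n)):
    print(n,p.round(),np.round(r[1]),[w2s(q/1000).round(3).tolist() for q in b])
to(.009,-.108,.0215,0)
c=cam("side");save(c,"s3.png",1.5)
E
```

```text
t: 6.98
position: [0.5402, -0.1204, 0.022]
ee_rot: [-3.141, -0.082, -0.0]
ft_force: [-3.0, -0.2, 2.6]
grip_width: 0.0853
grasp_force: 1.5
top [ 21. 361.] [193. 146.] [[-0.707, 1.032], [-0.713, 0.887], [-0.52, 0.879], [-0.514, 1.025]]
top [488. 357.] [153. 249.] [[-0.861, -0.932], [-0.612, -0.945], [-0.604, -0.793], [-0.852, -0.78]]
top [ 18. 292.] [345. 152.] [[-0.54, 1.026], [-0.545, 0.874], [-0.201, 0.862], [-0.195, 1.014]]
top [484. 279.] [153. 344.] [[-0.643, -0.943], [-0.3, -0.962], [-0.291, -0.809], [-0.635, -0.79]]
top [ 20. 203.] [334. 150.] [[-0.167, 1.006], [-0.173, 0.857], [0.161, 0.843], [0.167, 0.993]]
top [207. 165.] [110. 138.] [[0.021, 0.256], [0.02, 0.118], [0.13, 0.118], [0.13, 0.256]]
top [226.  91.] [300. 157.] [[0.292, -0.052], [0.449, -0.064], [0.471, 0.235], [0.315, 0.247]]
top [ 21. 116.] [385. 151.] [[0.158, 0.99], [0.151, 0.839], [0.536, 0.823], [0.542, 0.974]]
top [456. 155.] [410. 708.] [[-0.272, -0.963], [0.435, -1.001], [0.457, -0.591], [-0.25, -0.554]]
side [188. 227.] [113. 143.] [[0.015, 0.264], [0.015, 0.121], [0.128, 0.121], [0.128, 0.264]]
side [236. 179.] [112. 144.] [[-0.005, -0.034], [-0.005, -0.178], [0.107, -0.178], [0.107, -0.034]]
side [138. 170.] [272. 404.] [[0.295, 0.258], [0.28, -0.146], [0.551, -0.156], [0.567, 0.248]]
side [439. 126.] [120. 334.] [[-0.676, -0.877], [-0.342, -0.894], [-0.336, -0.775], [-0.669, -0.757]]
side [370. 104.] [120. 269.] [[-0.325, -0.895], [-0.056, -0.909], [-0.05, -0.789], [-0.318, -0.775]]
side [496.  98.] [149. 209.] [[-0.774, -1.104], [-0.779, -1.313], [-0.63, -1.316], [-0.625, -1.108]]
side [504.  60.] [108. 633.] [[-0.741, -1.425], [-0.677, -2.054], [-0.57, -2.043], [-0.634, -1.414]]
side [333.  44.] [179. 445.] [[-0.006, -1.24], [0.214, -1.627], [0.37, -1.538], [0.149, -1.152]]
stand now [-0.0103 -0.1084] units [ 0.64 -0.01  0.02] [ 0.   -0.01 -0.  ]
```

View pics/s3.png

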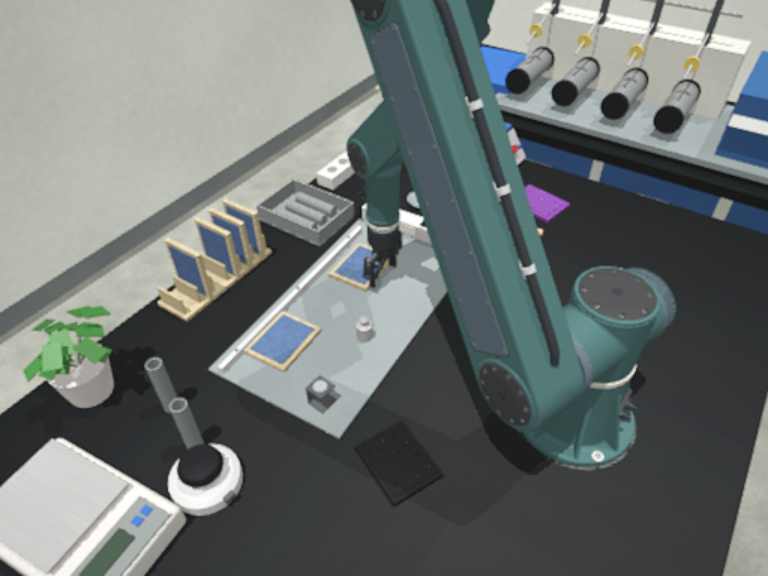

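The view shows the specimen square to the fence at (355,265), with about 20 mm left to go. The reference at (284,340) has not moved.

```bash
python3 -m inch '[[0.15,0,0,0,0,0,1],[0.3,0,0,0,0,0,1],[0.4,0,0,0,0,0,1],[0.5,0,0,0,0,0,1],[0.55,0,0,0,0,0,1],[0.57,0,0,0,0,0,1]]'
python3 -m inch '[[0.03,0,0,0,0,0,1],[0.06,0,0,0,0,0,1],[0.06,0,0,0,0,0,1]]'
```

```text
t: 7.88
position: [0.5569, -0.1195, 0.022]
ee_rot: [-3.14, -0.082, 0.0]
ft_force: [-3.0, -0.4, 1.0]
grip_width: 0.0856
grasp_force: 1.3
t: 8.25
position: [0.5589, -0.1194, 0.022]
ee_rot: [-3.14, -0.082, -0.001]
ft_force: [-2.0, -0.3, 0.5]
grip_width: 0.0854
grasp_force: 0.9
```

```bash
python3 -m inch '[[0.03,0,0,0,0,0,1],[0.06,0,0,0,0,0,1],[0.06,0,0,0,0,0,1]]'; python3 -m inch '[[0.02,0,0,0,0,0,1],[0.04,0,0,0,0,0,1],[0.04,0,0,0,0,0,1]]'
```

```text
t: 8.62
position: [0.5608, -0.1193, 0.022]
ee_rot: [-3.141, -0.082, -0.001]
ft_force: [-1.9, 0.3, 1.0]
grip_width: 0.0851
grasp_force: 0.8
t: 9.0
position: [0.5617, -0.1193, 0.022]
ee_rot: [-3.14, -0.082, -0.0]
ft_force: [-2.6, -0.1, -0.2]
grip_width: 0.0855
grasp_force: 1.1
```

```bash
python3 -m inch '[[0.04,0,0,0,0,0,1],[0.06,0,0,0,0,0,1],[0.06,0,0,0,0,0,1]]'; python3 -m inch '[[0.03,0,0,0,0,0,1],[0.05,0,0,0,0,0,1],[0.05,0,0,0,0,0,1]]'
python3 - <<'E'
from h import *
for n in ("top","side"):
  for p,r,b in boards(cam(n)):
    if np.prod(r[1])<20000: print(n,p.round(),np.round(r[1]),round(r[2],1),[w2s(q/1000).round(3).tolist() for q in b])
E
```

```text
t: 9.38
position: [0.5618, -0.1192, 0.0219]
ee_rot: [-3.14, -0.082, 0.005]
ft_force: [-7.3, -1.6, 3.4]
grip_width: 0.0855
grasp_force: 3.4
t: 9.75
position: [0.5619, -0.1191, 0.0218]
ee_rot: [-3.14, -0.082, 0.009]
ft_force: [-9.9, -3.2, 6.2]
grip_width: 0.0854
grasp_force: 5.1
top [207. 165.] [110. 138.] 2.7 [[0.021, 0.256], [0.02, 0.118], [0.13, 0.118], [0.13, 0.256]]
side [188. 227.] [113. 143.] 3.0 [[0.015, 0.264], [0.015, 0.121], [0.128, 0.121], [0.128, 0.264]]
side [231. 177.] [114. 146.] 2.8 [[0.016, -0.034], [0.015, -0.18], [0.13, -0.18], [0.13, -0.034]]
```

Contact at 10 N, so the far edge is flush with the fence. I'll retreat, rise, and go round to the right edge with the tool turned 90°.

```bash
python3 -m inch '[[-0.5,0,0,0,0,0,1],[-1.2,0,0,0,0,0,1],[-1.2,0,0,0,0,0,1],[-1.2,0,-2,0,0,0,0],[-1.2,0,-3.5,0,0,0,0],[-1.2,0,-3.5,0,0,0,0]]'
python3 - <<'E'
from h import *
print(env.observe()["q"].round(2)); to(.071,-.216,.125,90); to(.071,-.216,.125,-90)
for p,r,b in boards(cam("side")):
    if np.prod(r[1])<20000: print(p.round(),np.round(r[1]),round(r[2],1),[w2s(q/1000).round(3).tolist() for q in b])
E
```

```text
t: 10.6
position: [0.5334, -0.1222, 0.131]
ee_rot: [3.137, 0.082, 0.015]
ft_force: [0.2, -0.1, -0.4]
grip_width: 0.0423
grasp_force: 0.0
[-0.35  0.42  1.76  0.    0.95  1.17]
stand now [-0.0174 -0.1098] units [2.95 3.54 0.24] [  0.12  -0.05 -18.  ]
stand now [-0.0174 -0.1098] units [2.95 3.54 0.24] [-0.05 -0.12 18.  ]
[188. 227.] [113. 143.] 3.0 [[0.015, 0.264], [0.015, 0.121], [0.128, 0.121], [0.128, 0.264]]
[236. 175.] [112. 146.] 2.8 [[0.018, -0.034], [0.017, -0.18], [0.13, -0.18], [0.13, -0.034]]
```

```bash
python3 -m inch '[[0.5,0.6,0,0,0,-2,0],[1,1.2,0,0,0,-4,0],[1.5,1.8,0,0,0,-6,0],[2,2.4,0,0,0,-8,0],[2.5,3,0,0,0,-10,0],[2.95,3.54,0,0,0,-12,0],[2.95,3.54,0,0,0,-14,0],[2.95,3.54,0,0,0,-16,0],[2.95,3.54,0,0,0,-18,0],[2.95,3.54,0,0,0,-18,0],[2.95,3.54,0,0,0,-18,0]]'
python3 - <<'E'
from h import *
to(.071,-.216,.04,90); print(env.observe()["position"])
E
```

```text
t: 12.02
position: [0.6227, -0.2222, 0.126]
ee_rot: [-2.166, -2.274, 0.0]
ft_force: [-0.0, 0.0, -0.2]
grip_width: 0.0425
grasp_force: 0.0
stand now [ 0.0666 -0.2144] units [-0.06  0.15  2.87] [-0.01 -0.01 -0.04]
[ 0.62274072 -0.222204    0.1260275 ]
```

```bash
python3 -m inch '[[-0.1,0.1,0.8,0,0,0,0],[-0.1,0.1,1.6,0,0,0,0],[-0.1,0.1,2.3,0,0,0,0],[-0.1,0.1,2.7,0,0,0,0],[-0.1,0.1,2.85,0,0,0,0],[-0.1,0.1,2.95,0,0,0,0],[-0.1,0.1,3.05,0,0,0,0],[-0.1,0.1,3.05,0,0,0,0]]'
python3 -m inch '[[0,0,0.04,0,0,0,0],[0,0,0.07,0,0,0,0],[0,0,0.07,0,0,0,0]]'
python3 - <<'E'
from h import *
to(.071,.107-.140-.011,.033,90)
c=cam("side"); q=proj(c,env.observe()["position"])[0].astype(int)
x,y=np.clip(q-[55,45],0,None); cv2.imwrite("pics/s4.png",cv2.resize(c["color"][y:y+90,x:x+110,::-1],None,fx=6,fy=6))
E
```

```text
t: 13.02
position: [0.6262, -0.2253, 0.0358]
ee_rot: [2.163, 2.278, 0.0]
ft_force: [-0.4, -0.1, 0.2]
grip_width: 0.0427
grasp_force: 0.0
t: 13.4
position: [0.6261, -0.2252, 0.0334]
ee_rot: [-2.163, -2.278, -0.0]
ft_force: [1.1, 0.2, -0.8]
grip_width: 0.0426
grasp_force: 0.0
stand now [ 0.0698 -0.2176] units [5.79 0.04 0.01] [-0. -0. -0.]
```

View pics/s4.png

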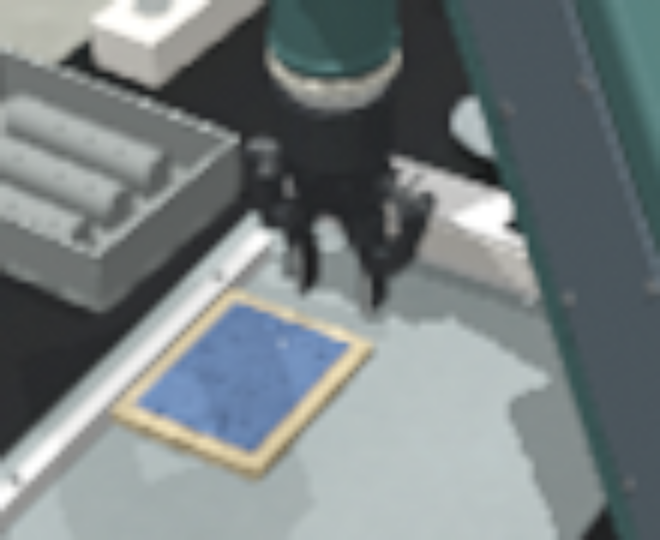

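```bash
python3 -m inch '[[0.3,0.03,0,0,0,0,0],[0.6,0.03,0,0,0,0,0],[0.85,0.03,0,0,0,0,0],[1.1,0.03,0,0,0,0,0],[1.35,0.03,0,0,0,0,0],[1.6,0.03,0,0,0,0,0],[1.9,0.03,0,0,0,0,0],[2.2,0.03,0,0,0,0,0],[2.5,0.03,0,0,0,0,0],[2.7,0.03,0,0,0,0,0],[2.8,0.03,0,0,0,0,0],[2.8,0.03,0,0,0,0,0]]'
python3 - <<'E'
from h import *
to(.071,-.045,.033,90)
for n in ("side","top"):
  for p,r,b in boards(cam(n)):
    if np.prod(r[1])<20000: print(p.round(),np.round(r[1]),round(r[2],1),[w2s(q/1000).round(3).tolist() for q in b])
E
```

```text
t: 14.95
position: [0.6227, -0.1409, 0.0334]
ee_rot: [-2.163, -2.278, -0.001]
ft_force: [0.1, 0.0, 0.8]
grip_width: 0.0426
grasp_force: 0.0
stand now [ 0.0708 -0.1331] units [2.94 0.01 0.02] [ 0.   -0.01 -0.  ]
[188. 227.] [113. 143.] 2.7 [[0.015, 0.264], [0.014, 0.121], [0.127, 0.12], [0.128, 0.263]]
[227. 185.] [114. 147.] 3.3 [[0.016, 0.026], [0.017, -0.121], [0.131, -0.121], [0.13, 0.026]]
[207. 166.] [111. 140.] 3.1 [[0.019, 0.258], [0.019, 0.118], [0.13, 0.118], [0.13, 0.258]]
[257. 161.] [109.  94.] 3.1 [[0.021, 0.018], [0.022, -0.076], [0.131, -0.076], [0.131, 0.018]]
```

```bash
python3 -m inch '[[0.2,0.01,0,0,0,0,0],[0.5,0.01,0,0,0,0,0],[0.8,0.01,0,0,0,0,0],[1.1,0.01,0,0,0,0,0],[1.4,0.01,0,0,0,0,0],[1.7,0.01,0,0,0,0,0],[2,0.01,0,0,0,0,0],[2.3,0.01,0,0,0,0,0],[2.6,0.01,0,0,0,0,0],[2.75,0.01,0,0,0,0,0],[2.85,0.01,0,0,0,0,0],[2.85,0.01,0,0,0,0,0]]'
cat > look.py <<'E'
from h import *
to(.071,-.033,.033,90)
for n in ("top","side"):
  c=cam(n); hsv=cv2.cvtColor(c["color"],cv2.COLOR_RGB2HSV)
  m=cv2.inRange(hsv,(100,90,40),(125,255,255))
  for k in cv2.findContours(m,cv2.RETR_EXTERNAL,cv2.CHAIN_APPROX_NONE)[0]:
    if 600<cv2.contourArea(k)<5000:
      P=ray(c,k[:,0],.0255); S=np.array([w2s(p) for p in P])*1000
      if -100<S[:,0].mean()<200 and -250<S[:,1].mean()<350:
        r=cv2.minAreaRect(S.astype(np.float32)); print(n,"fabric c",np.round(r[0],1),np.round(r[1],1),round(r[2],1))
  save(c,n+"_l.png",1)
E
python3 look.py
```

```text
t: 16.55
position: [0.6185, -0.0554, 0.0333]
ee_rot: [-2.163, -2.278, -0.001]
ft_force: [-0.0, -0.1, -0.2]
grip_width: 0.0424
grasp_force: 0.2
stand now [ 0.0711 -0.0476] units [ 0.49 -0.    0.01] [ 0.   -0.01 -0.01]
side fabric c [ 73.2 189.2] [114.9  84.3] 89.8
```

```bash
python3 -m inch '[[0.1,0,0,0,0,0,0],[0.18,0,0,0,0,0,0],[0.26,0,0,0,0,0,0],[0.3,0,0,0,0,0,0],[0.3,0,0,0,0,0,0]]'
python3 - <<'E'
from h import *
to(.071,-.033,.033,90)
a=cam("top")["color"]; b=cam("side")["color"]
A=cv2.resize(a[140:195,175:285],None,fx=5,fy=5,interpolation=2); B=cv2.resize(b[185:250,150:260],None,fx=5,fy=5,interpolation=2)
cv2.imwrite("pics/ab.png",np.vstack([A,B])[:600,:,::-1])
E
```

```text
t: 17.27
position: [0.6179, -0.0466, 0.0334]
ee_rot: [-2.163, -2.278, -0.0]
ft_force: [0.2, -0.8, -0.4]
grip_width: 0.0429
grasp_force: 0.2
stand now [ 0.071  -0.0388] units [0.19 0.   0.01] [-0. -0. -0.]
```

View pics/ab.png

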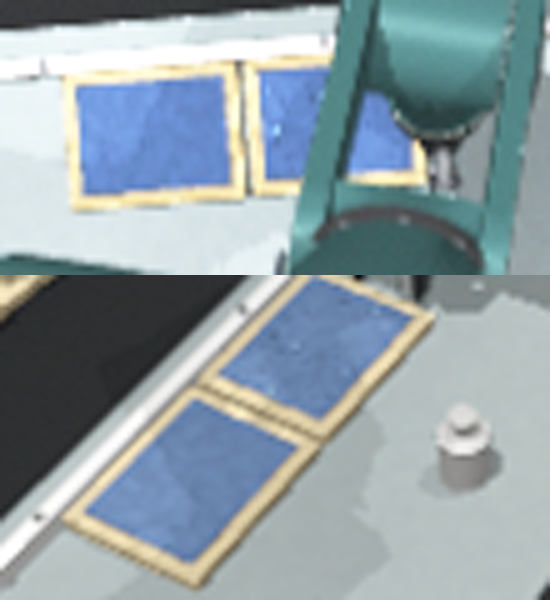

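The crop shows both boards at the fence with a parallel gap of about 1 px (3 mm) between them. I'll creep in and watch the force.

```bash
for i in 1; do python3 -m inch '[[0.02,0,0,0,0,0,0],[0.04,0,0,0,0,0,0],[0.05,0,0,0,0,0,0]]'|grep -E "posi|ft_|grasp"; python3 -m inch '[[0.02,0,0,0,0,0,0],[0.03,0,0,0,0,0,0]]'|grep -E "posi|ft_|grasp"; done
```

```text
position: [0.618, -0.0456, 0.0335]
ft_force: [-0.6, -2.2, -0.2]
grasp_force: 1.2
position: [0.6179, -0.0446, 0.0334]
ft_force: [-1.0, -2.3, 0.8]
grasp_force: 1.2
```

```bash
python3 -m inch '[[0.015,0,0,0,0,0,0],[0.03,0,0,0,0,0,0]]'|grep -E "posi|ft_|grasp"
cat > gap.py <<'E'
from h import *
import sys
print(w2s(env.observe()["position"]).round(4))
# fabric facing edges from side & top: brightness profile across the joint, averaged along x
for n in("top","side"):
    c=cam(n); g=cv2.cvtColor(c["color"],cv2.COLOR_RGB2GRAY).astype(np.float32)
    ys=np.arange(.104,.131,.001)
    row=[]
    for y in ys:
        P=np.array([np.r_[s2w(x,y),.024] for x in np.arange(.035,.118,.002)])
        uv=proj(c,P).astype(np.float32); row.append(cv2.remap(g,uv[:,:1],uv[:,1:],cv2.INTER_LINEAR).mean())
    print(n,np.round(row).astype(int))
E
python3 gap.py
```

```text
position: [0.6178, -0.0436, 0.0334]
ft_force: [-0.9, -3.8, 1.6]
grasp_force: 1.3
[ 0.071  -0.0358]
top [178 197 215 229 236 239 241 240 234 223 209 196 191 195 205 218 229 235
 239 241 238 233 226 215 202 188 174 161]
side [152 162 173 183 194 203 209 212 212 209 204 198 192 187 183 183 187 194
 201 207 209 207 201 192 180 166 152 140]
```

```bash
python3 -m inch '[[0.015,0,0,0,0,0,0],[0.025,0,0,0,0,0,0]]'|grep -E "posi|ft_|grasp"; python3 gap.py
```

```text
position: [0.6178, -0.0429, 0.0335]
ft_force: [-0.3, -3.2, 0.6]
grasp_force: 1.3
[ 0.071 -0.035]
top [170 188 207 224 233 238 240 241 238 231 220 208 202 204 211 222 232 237
 240 241 239 234 226 216 203 188 174 161]
side [147 156 167 177 188 198 206 211 212 210 207 203 198 193 190 188 190 195
 201 206 208 207 201 192 180 166 153 141]
```

```bash
python3 -m inch '[[0.015,0,0,0,0,0,0],[0.03,0,0,0,0,0,0]]'|grep -E "posi|ft_|grasp"; python3 gap.py;python3 -m inch '[[0.01,0,0,0,0,0,0],[0.017,0,0,0,0,0,0]]'|grep -E "posi|ft_|grasp"; python3 gap.py
```

```text
position: [0.6177, -0.042, 0.0334]
ft_force: [-0.2, -2.9, 1.1]
grasp_force: 1.3
[ 0.071  -0.0341]
top [160 175 192 210 223 232 237 241 241 238 233 224 217 216 219 227 234 238
 240 241 239 234 227 216 203 189 174 161]
side [141 148 157 167 178 188 198 206 210 212 210 208 205 201 198 196 196 198
 203 206 208 206 201 192 181 167 153 142]
position: [0.6177, -0.0415, 0.0334]
ft_force: [-1.6, -1.8, 0.4]
grasp_force: 1.4
[ 0.071  -0.0336]
top [157 169 184 201 217 227 235 240 241 240 236 230 223 220 222 228 234 238
 240 241 239 234 227 216 203 189 174 161]
side [139 145 153 162 173 183 194 202 208 211 211 210 207 205 203 201 200 201
 204 207 208 207 201 193 181 168 154 142]
```

```bash
for s in 1 2; do :; done; python3 -m inch '[[0.007,0,0,0,0,0,0],[0.015,0,0,0,0,0,0]]'|grep -E "posi|ft_|grasp"; python3 gap.py;python3 -m inch '[[0.007,0,0,0,0,0,0],[0.013,0,0,0,0,0,0]]'|grep -E "posi|ft_|grasp"; python3 gap.py
```

```text
position: [0.6177, -0.041, 0.0334]
ft_force: [-0.4, -2.4, 1.2]
grasp_force: 1.4
[ 0.071  -0.0332]
top [153 163 176 192 208 222 232 238 240 241 239 234 229 226 227 231 235 239
 241 241 239 234 227 216 203 189 175 162]
side [139 143 150 159 169 179 190 199 206 211 212 211 209 208 206 204 204 204
 206 208 208 207 201 193 181 168 154 142]
position: [0.6177, -0.0406, 0.0334]
ft_force: [-0.7, -3.0, 1.7]
grasp_force: 1.4
[ 0.071  -0.0328]
top [151 158 169 183 201 216 228 237 240 241 240 237 233 230 230 233 236 239
 241 241 239 234 227 217 204 189 175 162]
side [135 139 145 154 164 175 186 196 204 209 212 212 211 209 208 206 206 206
 207 208 208 206 201 193 181 168 154 142]
```

```bash
python3 -m inch '[[0.005,0,0,0,0,0,0],[0.01,0,0,0,0,0,0]]'|grep -E "posi|ft_|grasp"; python3 gap.py|grep -v side;python3 -m inch '[[0.004,0,0,0,0,0,0],[0.008,0,0,0,0,0,0]]'|grep -E "posi|ft_|grasp"; python3 gap.py|grep -v side
```

```text
position: [0.6177, -0.0404, 0.0334]
ft_force: [-1.2, -3.2, 1.3]
grasp_force: 1.9
[ 0.071  -0.0326]
top [150 156 165 178 195 212 226 235 239 241 240 238 235 233 233 235 238 240
 241 241 239 234 227 216 203 189 175 162]
 208 209 209 206 201 193 181 168 154 142]
position: [0.6178, -0.0403, 0.0335]
ft_force: [-0.1, -4.6, 0.5]
grasp_force: 2.4
[ 0.0711 -0.0325]
top [150 156 165 178 195 212 226 235 239 240 240 238 235 232 231 234 237 239
 241 242 239 234 227 216 203 188 174 161]
 209 210 210 207 202 193 182 168 154 142]
```

The joint is closed: the pad force is rising, the tool has stopped, and the joint profile no longer changes. I'll back off to the right and go to the switch.

```bash
python3 -m inch '[[-0.1,0,0,0,0,0,0],[-0.6,0,0,0,0,0,0],[-1.2,0,0,0,0,0,0],[-1.3,0,0,0,0,0,0],[-1.3,0,-1.5,0,0,0,-1],[-1.3,0,-3.2,0,0,0,-1],[-1.3,0,-3.2,0,0,0,-1]]'
python3 gap.py
python3 - <<'E'
from h import *
to(-.06,-.305,.125,0); print(env.observe()["position"][2])
for n in ("top","side"):
  for p,r,b in boards(cam(n)): 
    if np.prod(r[1])<60000 and abs(w2s(np.array(r[0])/1000)[1])<.3: print(n,np.round(r[1]),round(r[2],1),[w2s(q/1000).round(3).tolist() for q in b])
E
```

```text
t: 21.68
position: [0.6229, -0.08, 0.1339]
ee_rot: [2.159, 2.273, 0.007]
ft_force: [-0.0, -0.8, -0.5]
grip_width: 0.0001
grasp_force: 0.0
[ 0.0742 -0.0724]
top [150 155 164 178 195 212 226 236 240 241 240 238 236 234 234 236 239 241
 242 242 240 234 227 216 203 189 174 161]
side [137 140 146 154 164 174 185 195 204 210 213 214 213 212 211 210 209 210
 211 212 211 209 203 195 183 169 155 143]
stand now [ 0.0711 -0.0714] units [-7.79 -4.37  0.16] [ 1.000e-02 -1.000e-02  1.799e+01]
0.12993106448007286
top [110. 249.] 3.3 [[0.019, 0.257], [0.021, 0.008], [0.131, 0.009], [0.129, 0.258]]
top [300. 153.] 88.8 [[0.292, -0.052], [0.445, -0.064], [0.467, 0.236], [0.314, 0.247]]
side [114. 283.] 3.4 [[0.015, 0.264], [0.017, -0.02], [0.131, -0.019], [0.129, 0.264]]
```

```bash
python3 -m inch '[[-1,-0.5,0,0,0,2,-1],[-2,-1,0,0,0,4,-1],[-3,-1.5,0,0,0,6,-1],[-4,-2,0,0,0,8,-1],[-5,-2.6,0,0,0,10,-1],[-6,-3.2,0,0,0,12,-1],[-7,-3.8,0,0,0,14,-1],[-7.79,-4.37,0,0,0,16,-1],[-7.79,-4.37,0,0,0,18,-1],[-7.79,-4.37,0,0,0,18,-1],[-7.79,-4.37,0,0,0,18,-1]]'
python3 - <<'E'
from h import *
to(-.06,-.305,.092,0)
c=cam("side"); o=env.observe(); q=proj(c,o["position"])[0].astype(int)
x,y=np.clip(q-[55,40],0,None); w=cam("wrist")
A=cv2.resize(c["color"][y:y+90,x:x+110],(480,393)); B=cv2.resize(w["color"],(300,225)); B=cv2.copyMakeBorder(B,0,168,0,0,0)
cv2.imwrite("pics/sw.png",np.hstack([A,B])[:,:,::-1])
for n in("side","top"):
    c=cam(n); print(n,proj(c,[np.r_[s2w(-.055,-.305),.07],np.r_[s2w(-.02,-.305),.065],np.r_[s2w(-.06,-.305),o["position"][2]-.019]]).round(1).tolist(),(x,y))
E
```

```text
t: 23.25
position: [0.5006, -0.3186, 0.1285]
ee_rot: [-3.139, -0.087, 0.002]
ft_force: [-0.4, -0.3, -0.1]
grip_width: -0.0
grasp_force: 0.0
stand now [-0.0604 -0.3043] units [0.02 0.03 1.22] [-0.02  0.01  0.04]
side [[290.6, 148.0], [282.7, 146.4], [292.4, 140.2]] (np.int64(237), np.int64(96))
top [[332.7, 188.6], [331.7, 179.8], [334.6, 189.0]] (np.int64(237), np.int64(96))
```

View pics/sw.png

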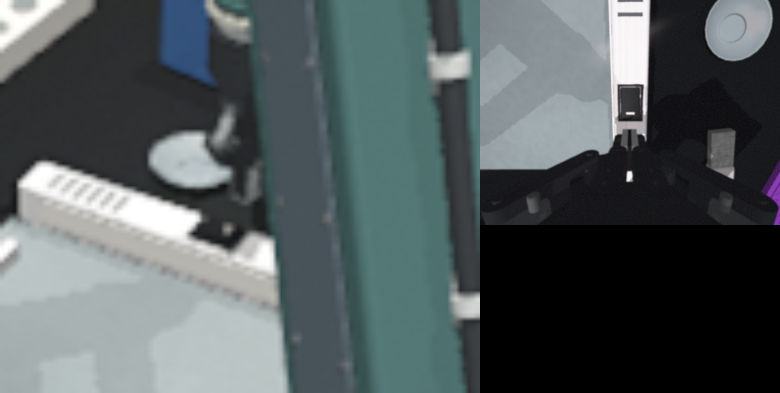

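The side view shows the rocker at crop (217,232). In the wrist view it is at (630,102), with the shut fingertips at (630,140). I'll check the alignment by casting a ray.

Run:
```python
from h import *
c=cam("wrist"); g=cv2.cvtColor(c["color"],cv2.COLOR_RGB2GRAY)
g2=g.copy(); m=(g[120:225,225:285]<60).astype(np.uint8)
n,l,s,ce=cv2.connectedComponentsWithStats(m)
for i in range(1,n):
    if s[i,4]>60:
        x,y,w,h,_=s[i]; x+=225;y+=120
        print((x,y,w,h),[w2s(p).round(4) for p in ray(c,[[x,y],[x+w,y],[x,y+h],[x+w,y+h]],.065)])
```

```text
(np.int32(236), np.int32(146), np.int32(41), np.int32(61)) [array([-0.0152, -0.2934]), array([-0.0151, -0.3218]), array([-0.0599, -0.2926]), array([-0.0599, -0.3229])]
```

```bash
python3 -m inch '[[0.03,0.05,0.5,0,0,0,-1],[0.03,0.05,0.9,0,0,0,-1],[0.03,0.05,1.15,0,0,0,-1],[0.03,0.05,1.15,0,0,0,-1]]'|grep -E "posi|ft_"; python3 -m inch '[[0,0,0.05,0,0,0,-1],[0,0,0.1,0,0,0,-1]]'|grep -E "posi|ft_";python3 -m inch '[[0,0,0.05,0,0,0,-1],[0,0,0.1,0,0,0,-1]]'|grep -E "posi|ft_"
```

```text
position: [0.5013, -0.3202, 0.0938]
ft_force: [-1.2, -0.3, 0.9]
position: [0.5021, -0.3209, 0.0922]
ft_force: [0.7, 0.6, 0.1]
position: [0.502, -0.3207, 0.089]
ft_force: [-0.3, 0.1, 0.7]
```

```bash
python3 -m inch '[[0,0,0.04,0,0,0,-1],[0,0,0.07,0,0,0,-1]]'|grep -E "posi|ft_"; python3 -m inch '[[0,0,0.04,0,0,0,-1],[0,0,0.07,0,0,0,-1]]'|grep -E "posi|ft_";python3 -m inch '[[0,0,0.03,0,0,0,-1],[0,0,0.05,0,0,0,-1]]'|grep -E "posi|ft_"
```

```text
position: [0.5017, -0.3207, 0.0868]
ft_force: [-0.4, -0.0, 1.5]
position: [0.5018, -0.3207, 0.0846]
ft_force: [-1.0, 0.2, 0.7]
position: [0.5018, -0.3207, 0.0831]
ft_force: [-1.4, -0.9, 1.5]
```

```bash
python3 -m inch '[[0,0,0.03,0,0,0,-1],[0,0,0.03,0,0,0,-1]]'|grep -E "posi|ft_"; python3 -m inch '[[0,0,0.03,0,0,0,-1],[0,0,0.03,0,0,0,-1]]'|grep -E "posi|ft_"
```

```text
position: [0.5018, -0.3206, 0.0822]
ft_force: [-1.4, -0.3, 1.1]
position: [0.5019, -0.3207, 0.0819]
ft_force: [-1.4, 1.4, 5.7]
```

Reaction is rising at the stop. One more small press, then I'll lift away.

```bash
python3 -m inch '[[0,0,0.03,0,0,0,-1],[0,0,0.04,0,0,0,-1],[0,0,0.04,0,0,0,-1]]'|grep -E "posi|ft_"; python3 -m inch '[[0,0,-0.5,0,0,0,-1],[0,0,-1.5,0,0,0,-1],[-0.5,0,-3,0,0,0,-1],[-0.5,0,-3,0,0,0,-1],[-0.5,0,-3,0,0,0,-1]]'
python3 gap.py|grep -v side
python3 - <<'E'
from h import *
c=cam("wrist"); t=cam("top"); s=cam("side")
A=cv2.resize(c["color"][90:270,180:340],None,fx=2,fy=2,interpolation=2)[:360]
B=cv2.resize(t["color"][125:240,160:350],(440,266),interpolation=2); S=cv2.resize(s["color"][120:300,130:350],(440,330),interpolation=2)
A=cv2.copyMakeBorder(A,0,596-A.shape[0],0,0,0); cv2.imwrite("pics/fin.png",np.hstack([A,np.vstack([B,S])])[:,:,::-1])
E
```

```text
position: [0.5019, -0.3207, 0.0816]
ft_force: [-3.1, 2.9, 14.8]
t: 26.75
position: [0.4871, -0.3215, 0.1704]
ee_rot: [3.14, 0.081, 0.001]
ft_force: [-0.6, 0.3, -1.1]
grip_width: 0.0002
grasp_force: 0.0
[-0.074  -0.3065]
top [153 159 168 181 199 216 230 239 243 244 243 241 239 237 237 239 242 244
 246 246 245 241 236 227 215 201 187 174]
 217 219 219 217 212 204 193 179 164 152]
```

View pics/fin.png

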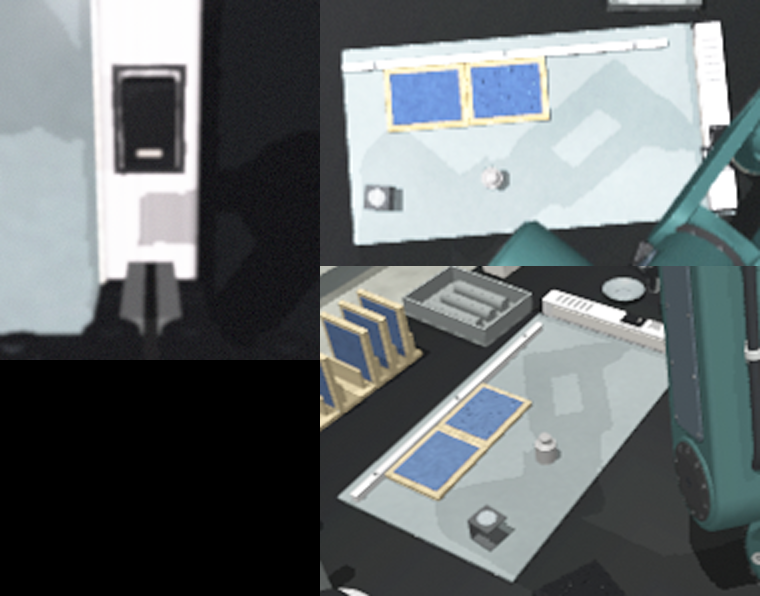

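The final view shows the boards closed up and flush at the fence, with the joint at (467,95). The rocker's near end is down after 15 N against its stop, and the bystanders have not moved.

```bash
python3 -c "
from plant import env
print(env.finish_job())"
```

```text
the job is handed in; nothing more can be done
None
```

The job is handed in after about 27 s of the 72 s allowed: the specimen is flush with the fence and closed up to the unmoved reference, and the lamp rocker was then pressed down to its stop; the hand-in returned no verdict.

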